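Turn the sample's status flag to green

TASK

The sample in the white bottle with the red cap is finished: on the station that carries this bottle, push the hinged status flag with your fingertips up and over its pivot, from red to green, and press it fully down so that it lies flat on the other side. Leave the other station's flag as it is, and do not lift, shove or tip the stations, the bottles or anything else on the worktop.

Things in the scene. Friction and masses are not known exactly. Their poses are not given: they have to be found in the camera images.
- station_redcap: grey plate 130 x 210 x 10 mm (x, y, z; 1.1 kg, loose) carrying the white bottle with a red cap on its +y half and a flag on its -y half. Origin: centre of its underside, z up; x points to the robot's right, y away from the robot, within 0.35 rad. The pivot line runs along its y, at x = 0, y = -50 mm (flag's middle), 66 mm above the worktop.
- flag_redcap_pivot (a point): middle of the pivot line of the flag to be turned; axes as the station: y along the pivot line, z up. Two uprights, 24 mm deep, 78 mm high, stand 45 mm either side along y; two cross rests, 58 mm wide, 62 mm high, at 40 mm either side along x carry the lying flag
- flag_redcap_tab (a point): middle of the black finger tab of the flag to be turned, 76 mm from the pivot line. Flag (40 g): plate 70 mm wide, 4 thick, 6 to 66 mm from the pivot line, one face red with a white bar, the other green with a white disc; then the tab, 32 wide, 6 thick, out to 86 mm. Lying level, the tab's underside is 63 mm above the worktop; the station's plate (10 mm thick) ends 65 mm from the pivot line.
- flag_redcap (a joint): angle of the flag beside the white bottle with a red cap, rad: 0 = level toward the station's -x, red up; pi/2 = upright; pi (end stop) = level toward +x, green up. Stiff hinge (0.035 N m friction, about 0.5 N at the tab), no spring or latch: it stays where it is left. Starts at 0 to 0.3.
- station_whitecap: grey plate 130 x 210 x 10 mm (x, y, z; 1.1 kg, loose) carrying the smaller all-white bottle on its +y half and a flag on its -y half. Origin: centre of its underside, z up; x points to the robot's right, y away from the robot, within 0.35 rad. The pivot line runs along its y, at x = 0, y = -50 mm (flag's middle), 66 mm above the worktop. Same build as the other station.
- flag_whitecap_tab (a point): middle of the black tab of the other flag, which must stay as it is
- flag_whitecap (a joint): angle of the flag beside the smaller all-white bottle, rad: 0 = level toward the station's -x, red up; pi/2 = upright; pi (end stop) = level toward +x, green up. Stiff hinge (0.035 N m friction, about 0.5 N at the tab), no spring or latch: it stays where it is left. Starts at 0 to 0.3.
- bottle_redcap: white bottle with a red cap, 78 mm diameter, 150 mm tall, standing loose on its station; origin at the centre of its underside
- bottle_whitecap: all-white bottle, 54 mm diameter, 103 mm tall, standing loose on the other station; origin at the centre of its underside
- filter_carton: small white carton 40 x 62 x 24 mm lying in front of the stations; origin at the centre of its underside
- tweezers: steel tweezers 120 mm long, lying at the right; origin at the centre of the underside
- tape: roll of tape, 100 mm diameter, 25 mm high, lying at the left
- wipes: box of wipes 118 x 118 x 144 mm, at the right
- marker: white marker pen with a red cap, 135 mm long, lying at the left

How it is judged:
On the way:
1. the fingers push the flag of the red-capped bottle's station through its upright position (value of joint flag_redcap between 0.8 and 2.4 rad and contact force between the fingers and station_redcap above 0.05 N), for 0.05 s.
At the end, for the whole second after the job is handed in: the flag of the red-capped bottle's station lies within 0.1 rad of its far stop, green up and at rest; the other flag's tab is within 35 mm, both stations within 30 mm (standing flat), both bottles within 35 mm and upright, and the other loose things within 30 mm of where they started (value of joint flag_redcap above 3.04 rad and velocity of joint flag_redcap between -0.1 and 0.1 rad/s and distance of each of flag_whitecap_tab, bottle_redcap, bottle_whitecap from where it was at the start of the episode below 0.035 m and distance of each of station_redcap, station_whitecap, filter_carton, tweezers, tape, wipes, marker from where it was at the start of the episode below 0.03 m and height (world z) of each of station_redcap, station_whitecap below 0.012 m and angle between each of station_redcap, station_whitecap's own z axis and vertical below 0.05 rad and linear speed of each of station_redcap, station_whitecap below 0.02 m/s and angle between each of bottle_redcap, bottle_whitecap's own z axis and vertical below 0.15 rad); the robot touches nothing.
It fails at once if the other flag is moved (distance of flag_whitecap_tab from where it was at the start of the episode above 0.035 m).
It fails at once if a station is shoved more than 30 mm or lifted (distance of any of station_redcap, station_whitecap from where it was at the start of the episode above 0.03 m or height (world z) of any of station_redcap, station_whitecap above 0.012 m).
It fails at once if a bottle is lifted, moved more than 35 mm or tipped (height (world z) of any of bottle_redcap, bottle_whitecap above 0.025 m or distance of any of bottle_redcap, bottle_whitecap from where it was at the start of the episode above 0.035 m or angle between any of bottle_redcap, bottle_whitecap's own z axis and vertical above 0.3 rad).
It fails at once if something else on the worktop is moved more than 30 mm (distance of any of filter_carton, tweezers, tape, wipes, marker from where it was at the start of the episode above 0.03 m).
It also fails if it takes over 40 s, if anything falls off the work surface, if the arm or the gripper's body presses on something with over 40 N, if the wrist force passes 120 N, or if a joint passes its speed limit or range.

ROBOT

A 6-joint arm with a two-finger parallel gripper is mounted at the origin on a cart in front of the work surface, level with it; the furniture and walls round the work are solid. World frame = base frame: x ahead of the robot, y to its left, z up, the work surface at z = 0. Lengths are in m, angles in rad, forces in N, time in s.
With the tool pointing down it reaches from about 0.325 to 0.75 m from the base axis. Payload 7.6 kg.
Tool frame: the origin (TCP) lies at the very end of the fingers, on their centre line; the grasp point (between the pads) lies 19 mm behind it; z points along the fingers, y is the line along which they close (so a half turn about z gives the same grasp; the last joint's range is limited). The gripper opens to 85 mm and grips with 20 to 120 N. Pads are 22 mm wide; open, the fingers measure 114 mm over their backs; the gripper's body (76 mm by 85 mm) begins 54 mm behind the grasp point. The pads swing forward as they close: fully open they stand 13 mm farther back than shut.
Start: joints at [-1.238, 0.052, 1.401, -0, 1.689, -0.07], TCP at [0.206, -0.483, 0.231] pointing down, gripper open.
Joint ranges: [-2.9, 2.9], [-0.91, 2.17], [0.12, 2.37], [-1.06, 4.2], [0.26, 2.73], [-2.93, 2.93]. Speed limits (rad/s): [2.57, 2.57, 3.01, 3.14, 3.14, 3.14].

INTERFACE

Orientations are given as a rotation vector (axis times angle).
In Python, from station import env, viewer, sign_off gives the robot as it stands.
- The arm moves only by the tool jog_arm, never from a script. Its argument "steps" is a list that holds one entry, the list of rows, each a list of 6 numbers: the shift along the tool's x, y, z as a fraction of full scale, then the turn, a rotation vector about the tool's x, y, z as a fraction of full scale. A call has 1 to 12 rows; each row shifts and turns the commanded pose from where the row before left it, along the tool's axes as they then stand; what a row does not reach is not made up. Full scale, the value 1, is 0.15 m for a shift and 2 pi rad for a turn. A row lasts 1/8 s, in which the tool goes at most 62.5 mm and 10.7 degrees, less where a joint would pass 70% of its speed; a pose out of reach is approached as far as the arm can. A call with a number of a shift or a turn outside -1 to 1 is refused whole. A call with a gripper value outside its range is refused whole. "gripper" is the closure, from 0 (fully open) to 1 (shut), set as the call begins (left out, the last holds). The fingers move at their own pace and stop on an object; "force" is the grip in N (left out, the last holds). Time passes only in rows, so rows that do not move let the fingers close. It gives the time, the measured TCP pose, the force, the opening and the grip force at its end, in the units of the state.
- env.get_state(): the state, without advancing time (a new reading comes with each control period).
- viewer.capture(name): name is "scene" or "top" or "wrist"; returns the picture (400x640x3 uint8, red, green, blue); there is no depth.
- viewer.calibration(name): a dict with "vertical_fov" (degrees; the focal length in pixels is half the picture's height over the tangent of half this angle, whatever the lens; pixels are square), "cx", "cy" (the principal point, pixels), "k1" (the pictures are not rectified: a ray, as slopes to the right and down, at radius r is drawn at 1 + k1 r^2 times it, then the intrinsics apply), "position" and "rotation" of the camera in the world. Camera axes: x right, y up, looking along -z (the intrinsics and any distortion apply to the point x, -y, -z); pixel columns grow to the right and rows downward; lengths in m; the calibration is good to about 2 mm. A picture is of the moment at which its call begins: read the wrist's pose just before it. calibration takes no time and is no camera call; for the wrist camera it gives the pose at the moment of the call.
- sign_off(): hands the job in; it is judged then, once.
The state is a dict: "clock": time; "joint_positions": joint angles; "qd": joint speeds; "tau": joint torques, N m; "tcp_pos": TCP position; "eef_rot": TCP orientation; "wrist_force": force on the tool from outside, world axes, zero at the start; "moment": the same for the moment, N m; "finger_gap": finger opening in m; "gripper_force": force on a finger pad.
Only numpy, scipy, OpenCV 4.12 (cv2) and the standard library are available. Lean on these libraries where they do the work, as an engineer would, in place of code of your own. Each camera call takes 0.05 s, during which the arm holds its last target. There are 200 camera calls.

## Working session

There is one attempt and no reset: what is moved stays moved. The work goes in short steps, Python scripts to look and compute and a tool call to move; the robot and the scene stay as the last step left them, time stands still between calls to the robot, and variables do not carry over. Pictures are saved under pics/ and viewed, at most 10 in all, crops included, and the job is handed in when it is done.

Besides the shell and the picture viewer there is one more tool, called as name(argument=value, ...) on one line, values as JSON. jog_arm: Moves the arm, as the interface text tells. Shift numbers are shares of 0.15 m and turn numbers shares of 2 pi rad, none past 1 either way. Its arguments: {"type":"object","properties":{"steps":{"type":"array"},"gripper":{"type":"number"},"force":{"type":"number"}},"required":["steps"]}

```bash
mkdir -p pics; python3 - <<'E'
from station import env, viewer
import cv2
s=env.get_state();print({k:s[k] for k in('clock','tcp_pos','eef_rot','finger_gap','wrist_force')})
for n in('scene','top'):
    cv2.imwrite(f'pics/{n}0.png',viewer.capture(n)[:,:,::-1]);print(n,viewer.calibration(n))
E
```

```text
{'clock': 0.0, 'tcp_pos': array([ 0.20571499, -0.48269296,  0.23047457]), 'eef_rot': array([-3.07658299e+00, -6.28174995e-01,  3.92539134e-04]), 'finger_gap': 0.08533741113078042, 'wrist_force': array([-0.45825809,  0.07578424,  0.3909741 ])}
scene {'vertical_fov': 43.298900324221876, 'cx': 312.0307571849392, 'cy': 198.56830092066633, 'k1': -0.03188906518049163, 'position': array([-0.89157819, -0.6474378 ,  0.77482402]), 'rotation': array([ 1.00840057, -0.63683075, -0.99962688])}
top {'vertical_fov': 55.59593817816241, 'cx': 326.14341762283027, 'cy': 201.86615700627075, 'k1': -0.004224502504704288, 'position': array([-0.05469598, -0.01396698,  1.25698197]), 'rotation': array([ 0.34924501, -0.3322498 , -1.54183845])}
```

View pics/top0.png

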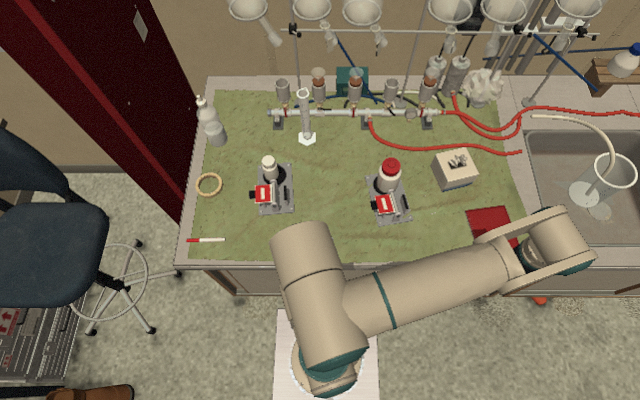

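View pics/scene0.png

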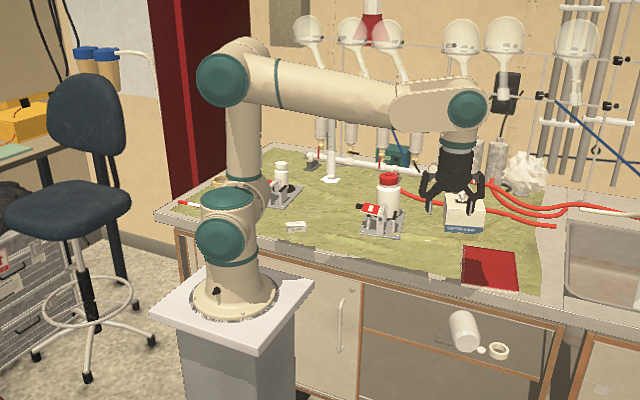

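The top view shows the red-cap station near (388,200) and the white-cap station near (272,190). The scene view shows the red flag near (372,210). I'll crop both to measure them more closely.

```bash
cat > h.py <<'E'
import numpy as np, cv2
from scipy.spatial.transform import Rotation as R
from scipy.optimize import least_squares
def cam(c):
    f=200/np.tan(np.radians(c['vertical_fov'])/2); return f,R.from_rotvec(c['rotation']).as_matrix(),np.array(c['position'])
def proj(c,P):
    f,M,p=cam(c); q=(np.atleast_2d(P)-p)@M; x=q[:,0]/-q[:,2]; y=-q[:,1]/-q[:,2]; k=1+c['k1']*(x*x+y*y)
    return np.c_[c['cx']+f*x*k,c['cy']+f*y*k]
def atz(c,uv,z):
    f,M,p=cam(c); d=np.array([(uv[0]-c['cx'])/f,(uv[1]-c['cy'])/f]); s=d.copy()
    for _ in range(5): s=d/(1+c['k1']*(s@s))
    r=M@np.array([s[0],-s[1],-1]); return p+r*(z-p[2])/r[2]
E
python3 - <<'E'
import cv2,numpy as np
a=cv2.imread('pics/top0.png')[150:230,355:425];b=cv2.imread('pics/scene0.png')[165:245,340:410]
f=lambda i:cv2.resize(i,None,fx=5.7,fy=5.7,interpolation=cv2.INTER_CUBIC)
cv2.imwrite('pics/c.png',np.hstack([f(a),f(b)]))
E
```

```text
(no output)
```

View pics/c.png

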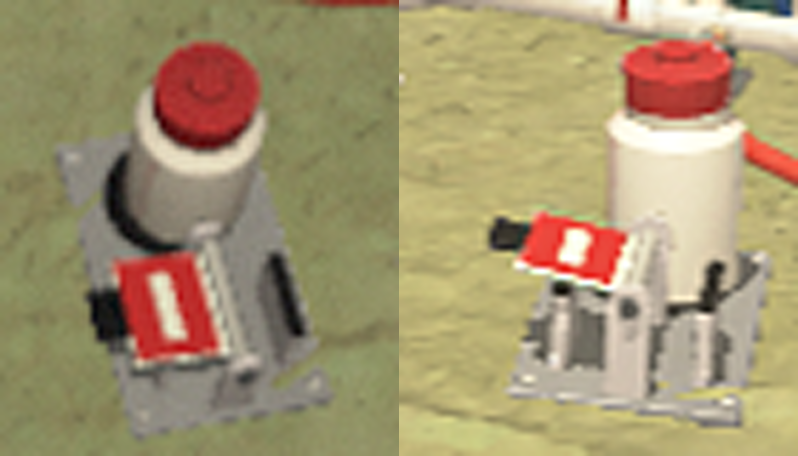

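The left crop shows the plate corners, the red flag with its tab on the left, and the uprights. The right crop shows the flag tilted slightly up. I'll fit the pose and flag angle to these points.

```bash
cat > fit.py <<'E'
from h import *
from station import env, viewer
S=5.7
T=lambda u,v:(355+u/S-.4,150+v/S-.4); C=lambda u,v:(340+(u-399)/S-.4,165+v/S-.4)
def F(r,y,t):return (-r*np.cos(t),-.05+y,.066+r*np.sin(t))
ct,cs=viewer.calibration('top'),viewer.calibration('scene')
def pts(t):
    return [(ct,T(60,150),(-.065,.105,.01)),(ct,T(138,435),(-.065,-.105,.01)),(ct,T(328,400),(.065,-.105,.01)),
    (ct,T(113,262),F(.066,.035,t)),(ct,T(135,362),F(.066,-.035,t)),(ct,T(92,318),F(.086,0,t)),
    (cs,C(510,392),(-.065,-.105,.01)),(cs,C(742,420),(.065,-.105,.0)),(cs,C(768,255),(.065,.105,.01)),
    (cs,C(540,213),F(.066,.035,t)),(cs,C(517,265),F(.066,-.035,t)),(cs,C(491,233),F(.086,0,t))]
def W(p,q):
    a=p[2]; ex=np.array([np.sin(a),-np.cos(a),0]);ey=np.array([np.cos(a),np.sin(a),0])
    return np.array([p[0],p[1],0])+q[0]*ex+q[1]*ey+np.array([0,0,q[2]])
def res(p): return np.concatenate([proj(c,W(p,q))[0]-uv for c,uv,q in pts(p[3])])
s=least_squares(res,[.5,-.2,0,.2],loss='soft_l1');p=s.x
print('x y yaw th',p.round(4));print(res(p).reshape(-1,2).round(1).tolist())
print('pivot',W(p,(0,-.05,.066)).round(4),'tab',W(p,F(.076,0,p[3])).round(4))
E
python3 fit.py
```

```text
x y yaw th [ 0.5452 -0.2257  0.1981  0.1377]
[[-0.8, -1.0], [-0.5, 0.4], [1.8, -0.2], [-0.6, 0.1], [0.6, 0.8], [0.0, -0.0], [-0.5, -0.9], [0.2, 1.9], [1.2, -0.9], [-0.6, -0.0], [0.0, 0.2], [0.2, -0.4]]
pivot [ 0.4962 -0.2355  0.066 ] tab [ 0.4813 -0.1617  0.0764]
```

jog_arm(steps=[[[0.215, -0.139, -0.017, 0, 0, 0], [0.215, -0.139, -0.017, 0, 0, 0], [0.215, -0.139, -0.017, 0, 0, 0], [0.215, -0.139, -0.017, 0, 0, 0], [0.215, -0.139, -0.017, 0, 0, 0], [0.215, -0.139, -0.017, 0, 0, 0], [0.215, -0.139, -0.017, 0, 0, 0], [0.215, -0.139, -0.017, 0, 0, 0], [0.215, -0.139, -0.017, 0, 0, 0], [0.215, -0.139, -0.017, 0, 0, 0], [0.215, -0.139, -0.017, 0, 0, 0], [0.215, -0.139, -0.017, 0, 0, 0]]], gripper=1, force=40)

```text
clock: 1.6
tcp_pos: [0.4642, -0.0999, 0.2616]
eef_rot: [-3.078, -0.629, 0.001]
wrist_force: [0.4, -0.6, 0.0]
finger_gap: 0.0004
gripper_force: 0.0
```

jog_arm(steps=[[[0, 0, 0, 0, 0, -0.0181], [0, 0, 0, 0, 0, -0.0181], [0, 0, 0, 0, 0, -0.0181], [0, 0, 0, 0, 0, -0.0181], [0, 0, 0, 0, 0, -0.0181], [0, 0, 0, 0, 0, -0.0181], [0, 0, 0, 0, 0, -0.0181], [0, 0, 0, 0, 0, -0.0181], [0, 0, 0, 0, 0, -0.0181], [0, 0, 0, 0, 0, -0.0181], [0, 0, 0, 0, 0, -0.0181], [0, 0, 0, 0, 0, -0.0181]]])

```text
clock: 3.1
tcp_pos: [0.4636, -0.1011, 0.2614]
eef_rot: [-1.988, -2.432, 0.001]
wrist_force: [0.7, -0.1, -1.3]
finger_gap: -0.0
gripper_force: 0.0
```

jog_arm(steps=[[[0, 0, 0, 0, -0.014, 0], [0, 0, 0, 0, -0.014, 0], [0, 0, 0, 0, -0.014, 0], [0, 0, 0, 0, -0.014, 0], [0, 0, 0, 0, -0.014, 0], [0, 0, 0, 0, -0.014, 0], [0, 0, 0, 0, -0.014, 0], [0, 0, 0, 0, -0.014, 0], [0, 0, 0, 0, -0.014, 0], [0, 0, 0, 0, -0.013, 0]]])

```text
clock: 4.35
tcp_pos: [0.4636, -0.1009, 0.2615]
eef_rot: [1.503, 1.834, -0.705]
wrist_force: [0.0, 0.4, -0.3]
finger_gap: 0.0
gripper_force: 0.0
```

```bash
cat > st.py <<'E'
from h import *
from station import env
s=env.get_state(); P=np.array([.4962,-.2355,0]);a=.1981
B=np.array([[np.sin(a),-np.cos(a),0],[np.cos(a),np.sin(a),0],[0,0,1]])
print('t',s['clock'],'q',s['joint_positions'].round(2),'gap',s['finger_gap'],'F',s['wrist_force'].round(1))
print('tcp rel pivot in station axes',(B@(s['tcp_pos']-P)).round(4)); print('tool axes (cols) in station',(B@R.from_rotvec(s['eef_rot']).as_matrix()).round(3).tolist())
E
cat > shot.py <<'E'
import sys,cv2
from station import viewer
cv2.imwrite(f'pics/{sys.argv[2]}.png',viewer.capture(sys.argv[1])[:,:,::-1])
E
python3 st.py; python3 shot.py wrist w1
```

```text
t 4.35 q [ 0.17 -0.17  1.76 -0.88  1.54 -0.01] gap 1.0655030209769343e-05 F [ 0.   0.4 -0.3]
tcp rel pivot in station axes [-0.1384 -0.0054  0.2615]
tool axes (cols) in station [[-0.64, 0.001, 0.768], [0.0, 1.0, -0.001], [-0.768, -0.001, -0.64]]
```

View pics/w1.png

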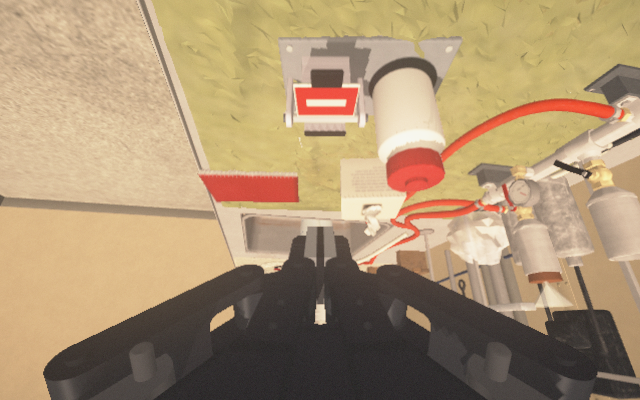

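The wrist view shows the flag ahead with the tab at about (327,77) and the red plate between rows 84 and 122. I'll check the fit against this view.

```bash
python3 - <<'E'
from fit import *
cw=viewer.calibration('wrist')
for t in(.08,.137,.2):print(t,[proj(cw,W(p,F(r,y,t)))[0].round(0).tolist() for r,y in((.086,0),(.066,-.035),(.066,.035),(.006,-.035),(.006,.035))])
print([proj(cw,W(p,q))[0].round(0).tolist() for q in((-.065,-.105,.01),(-.065,.105,.01))])
E
```

```text
x y yaw th [ 0.5452 -0.2257  0.1981  0.1377]
[[-0.8, -1.0], [-0.5, 0.4], [1.8, -0.2], [-0.6, 0.1], [0.6, 0.8], [0.0, -0.0], [-0.5, -0.9], [0.2, 1.9], [1.2, -0.9], [-0.6, -0.0], [0.0, 0.2], [0.2, -0.4]]
pivot [ 0.4962 -0.2355  0.066 ] tab [ 0.4813 -0.1617  0.0764]
0.08 [[326.0, 67.0], [292.0, 81.0], [359.0, 82.0], [296.0, 116.0], [353.0, 116.0]]
0.137 [[326.0, 71.0], [292.0, 84.0], [359.0, 85.0], [296.0, 116.0], [353.0, 116.0]]
0.2 [[326.0, 76.0], [291.0, 88.0], [360.0, 88.0], [296.0, 116.0], [353.0, 116.0]]
[[276.0, 41.0], [463.0, 41.0]]
```

jog_arm(steps=[[[0.1069, 0, 0.0891, 0, 0, 0], [0.1069, 0, 0.0891, 0, 0, 0], [0.1069, 0, 0.0891, 0, 0, 0], [0.1069, 0, 0.0891, 0, 0, 0], [0.1069, 0, 0.0891, 0, 0, 0], [0.1069, 0, 0.0891, 0, 0, 0], [0.1069, 0, 0.0891, 0, 0, 0], [0.1069, 0, 0.0891, 0, 0, 0], [0, 0, 0, 0, 0, 0]]])

```text
clock: 5.52
tcp_pos: [0.4627, -0.1009, 0.0928]
eef_rot: [1.505, 1.838, -0.706]
wrist_force: [0.5, -0.5, 0.6]
finger_gap: 0.0002
gripper_force: 0.0
```

```bash
python3 st.py; python3 shot.py wrist w2
```

```text
t 5.525 q [ 0.17  0.04  1.92 -0.92  1.31  0.28] gap 0.0001989031090339676 F [ 0.5 -0.5  0.6]
tcp rel pivot in station axes [-0.1386 -0.0064  0.0928]
tool axes (cols) in station [[-0.642, 0.002, 0.766], [-0.002, 1.0, -0.004], [-0.766, -0.004, -0.642]]
```

View pics/w2.png

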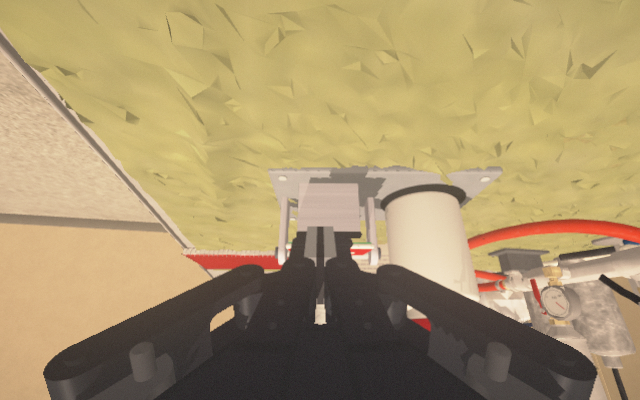

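jog_arm(steps=[[[0, 0, 0.06, 0, 0, 0], [0, 0, 0.06, 0, 0, 0], [0, 0, 0.06, 0, 0, 0], [0, 0, 0.06, 0, 0, 0], [0, 0, 0.06, 0, 0, 0], [0, 0, 0.06, 0, 0, 0], [0, 0, 0.06, 0, 0, 0], [0, 0, 0.06, 0, 0, 0]]])

```text
clock: 6.58
tcp_pos: [0.4746, -0.1553, 0.0483]
eef_rot: [1.505, 1.835, -0.703]
wrist_force: [0.0, -0.0, 0.7]
finger_gap: 0.0002
gripper_force: 0.0
```

jog_arm(steps=[[[-0.0532, 0, -0.0581, 0, 0.0222, 0], [-0.0532, 0, -0.0581, 0, 0.0222, 0], [-0.0532, 0, -0.0581, 0, 0.0222, 0], [-0.0532, 0, -0.0581, 0, 0.0222, 0]]])

```text
clock: 7.08
tcp_pos: [0.4755, -0.1583, 0.096]
eef_rot: [1.83, 2.232, -0.285]
wrist_force: [0.9, 0.1, -0.6]
finger_gap: -0.0001
gripper_force: 0.2
```

```bash
python3 st.py; python3 shot.py scene s2; python3 - <<'E'
import cv2
a=cv2.imread('pics/s2.png')[140:260,310:470];cv2.imwrite('pics/s2c.png',cv2.resize(a,None,fx=4,fy=4,interpolation=cv2.INTER_CUBIC))
E
```

```text
t 7.075 q [-0.24 -0.01  1.77 -0.29  1.26 -0.36] gap -8.560534405973564e-05 F [ 0.9  0.1 -0.6]
tcp rel pivot in station axes [-0.0798 -0.0051  0.096 ]
tool axes (cols) in station [[-0.952, 0.0, 0.306], [0.001, 1.0, 0.002], [-0.306, 0.002, -0.952]]
```

View pics/s2c.png

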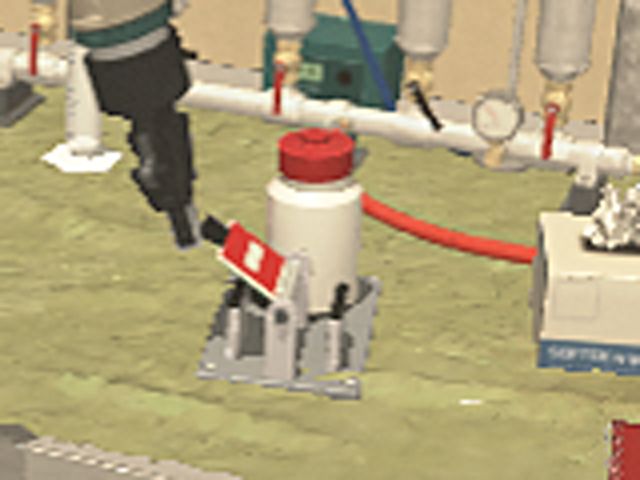

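The crop shows the finger at (185,235) against the tab at (212,228). The flag is raised to about 35 degrees and the station hasn't moved, so I'll continue the arc.

jog_arm(steps=[[[-0.0532, 0, -0.0581, 0, 0.0222, 0], [-0.0532, 0, -0.0581, 0, 0.0222, 0], [-0.0532, 0, -0.0581, 0, 0.0222, 0], [-0.0532, 0, -0.0581, 0, 0.0222, 0], [-0.0532, 0, -0.0581, 0, 0.0222, 0]]])

```text
clock: 7.75
tcp_pos: [0.4824, -0.1957, 0.1394]
eef_rot: [-1.792, -2.181, -0.347]
wrist_force: [0.5, 1.0, -0.0]
finger_gap: 0.0002
gripper_force: 0.3
```

```bash
python3 st.py; python3 shot.py scene s3; python3 - <<'E'
import cv2
a=cv2.imread('pics/s3.png')[140:260,310:470];cv2.imwrite('pics/s3c.png',cv2.resize(a,None,fx=4,fy=4,interpolation=cv2.INTER_CUBIC))
E
```

```text
t 7.75 q [-0.6   0.28  1.37  0.27  1.76 -0.78] gap 0.00021186316522895098 F [ 0.5  1.  -0. ]
tcp rel pivot in station axes [-0.0417 -0.0057  0.1394]
tool axes (cols) in station [[-0.927, 0.002, -0.375], [0.003, 1.0, -0.0], [0.375, -0.001, -0.927]]
```

View pics/s3c.png

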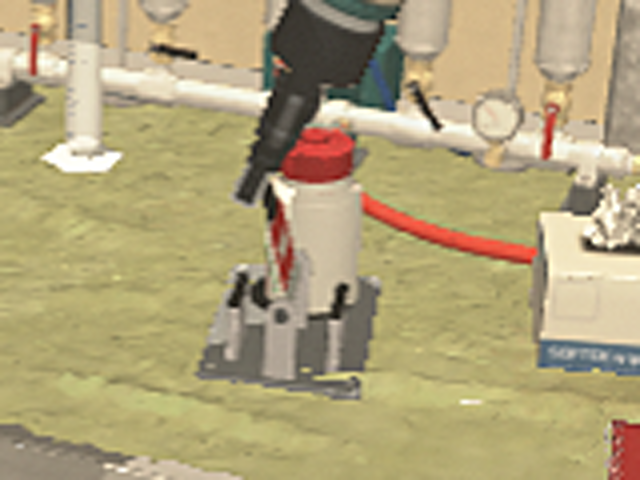

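The flag is nearly upright, with the fingertip behind it at (245,200). From here I'll push it over with pure shifts.

jog_arm(steps=[[[-0.048, 0, -0.025, 0, 0, 0], [-0.048, 0, -0.025, 0, 0, 0], [-0.077, 0, -0.033, 0, 0, 0], [-0.077, 0, -0.033, 0, 0, 0], [-0.083, 0, -0.007, 0, 0, 0], [-0.083, 0, -0.007, 0, 0, 0], [-0.077, 0, 0.03, 0, 0, 0], [-0.077, 0, 0.03, 0, 0, 0]]])

```text
clock: 8.8
tcp_pos: [0.4988, -0.2774, 0.1164]
eef_rot: [-1.792, -2.184, -0.346]
wrist_force: [-0.1, 0.5, -0.2]
finger_gap: -0.0
gripper_force: 0.2
```

```bash
python3 st.py; python3 shot.py scene s4; python3 - <<'E'
import cv2
a=cv2.imread('pics/s4.png')[140:260,310:470];cv2.imwrite('pics/s4c.png',cv2.resize(a,None,fx=4,fy=4,interpolation=cv2.INTER_CUBIC))
E
```

```text
t 8.8 q [-0.69  0.46  1.19  0.24  1.79 -0.87] gap -1.9930359679895565e-05 F [-0.1  0.5 -0.2]
tcp rel pivot in station axes [ 0.0416 -0.0057  0.1164]
tool axes (cols) in station [[-0.928, 0.002, -0.373], [0.001, 1.0, 0.0], [0.373, -0.0, -0.928]]
```

View pics/s4c.png

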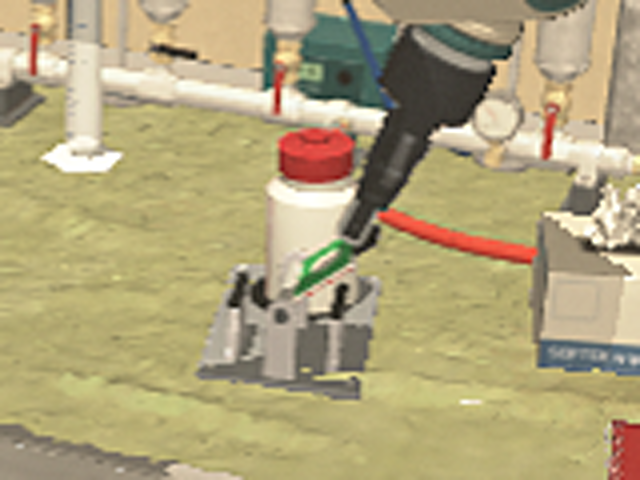

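The flag is past upright with its green face up, and the tip at (350,235) is on it. Next I'll press it down.

jog_arm(steps=[[[-0.056, 0, 0.055, 0, 0, 0], [-0.056, 0, 0.055, 0, 0, 0], [-0.018, 0, 0.043, 0, 0, 0], [-0.018, 0, 0.043, 0, 0, 0], [-0.012, 0, 0.03, 0, 0, 0], [-0.012, 0, 0.03, 0, 0, 0], [-0.008, 0, 0.02, 0, 0, 0], [0, 0, 0, 0, 0, 0]]])

```text
clock: 9.85
tcp_pos: [0.5009, -0.2863, 0.0705]
eef_rot: [-1.792, -2.186, -0.347]
wrist_force: [-2.8, 2.0, 9.5]
finger_gap: -0.0
gripper_force: 4.3
```

```bash
python3 st.py
```

```text
t 9.85 q [-0.7   0.52  1.21  0.24  1.71 -0.9 ] gap -8.305727198495115e-06 F [-2.8  2.   9.5]
tcp rel pivot in station axes [ 0.0507 -0.0054  0.0705]
tool axes (cols) in station [[-0.928, 0.001, -0.373], [0.0, 1.0, 0.001], [0.373, 0.001, -0.928]]
```

jog_arm(steps=[[[-0.006, 0, 0.014, 0, 0, 0], [0, 0, 0, 0, 0, 0], [0.022, 0, -0.055, 0, 0, 0], [0.044, 0, -0.11, 0, 0, 0], [0.08, 0, -0.2, 0, 0, 0], [0.08, 0, -0.2, 0, 0, 0], [0.08, 0, -0.2, 0, 0, 0], [0, 0, 0, 0, 0, 0], [0, 0, 0, 0, 0, 0]]])

```text
clock: 10.98
tcp_pos: [0.5005, -0.2863, 0.1894]
eef_rot: [-1.792, -2.184, -0.346]
wrist_force: [0.1, -0.4, -0.7]
finger_gap: 0.0
gripper_force: 0.0
```

```bash
python3 st.py; python3 shot.py scene s5; python3 - <<'E'
import cv2
a=cv2.imread('pics/s5.png')[140:260,250:450];cv2.imwrite('pics/s5c.png',cv2.resize(a,None,fx=4,fy=4,interpolation=cv2.INTER_CUBIC))
E
```

```text
t 10.975 q [-0.7   0.43  1.08  0.25  1.92 -0.84] gap 1.4632657903885421e-05 F [ 0.1 -0.4 -0.7]
tcp rel pivot in station axes [ 0.0507 -0.0058  0.1894]
tool axes (cols) in station [[-0.928, 0.001, -0.373], [0.002, 1.0, -0.0], [0.373, -0.001, -0.928]]
```

View pics/s5c.png

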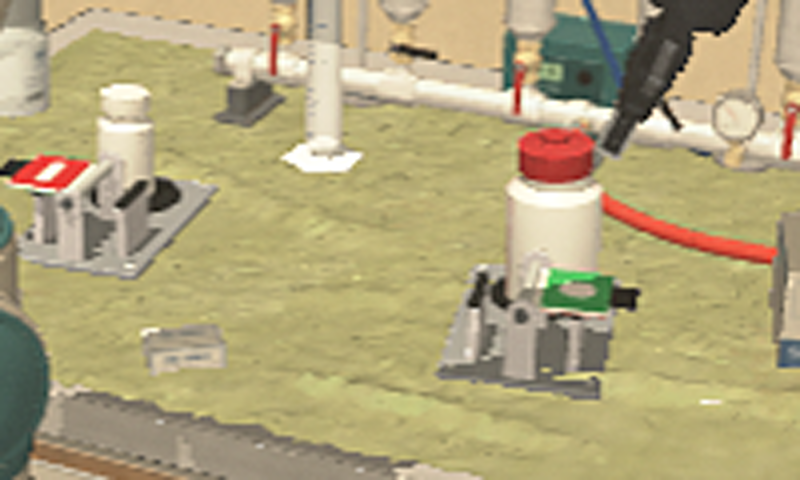

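The flag lies flat with its green face up at (575,290). The station and bottles haven't visibly moved, and the arm is clear.

```bash
python3 -c "
from station import sign_off
print(sign_off())"
```

```text
the job is handed in; nothing more can be done
None
```

The red-cap station's flag is turned over to green and pressed flat, nothing else on the worktop has visibly moved, and the job was handed in at about 11 s on the robot's clock; no verdict came back.

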